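# Fill the jar row, then peel a cover off the sticky stack and hold it ready

## Robot

A 6-joint arm with a two-finger parallel gripper is mounted at the origin on a cart in front of the work surface, level with it; the furniture and walls round the work are solid. World frame = base frame: x ahead of the robot, y to its left, z up, the work surface at z = 0. Lengths are in m, angles in rad, forces in N, time in s.
With the tool pointing down it reaches from about 0.325 to 0.85 m from the base axis. Payload 15.5 kg.
Tool frame: the origin (TCP) lies midway between the tips of the shut fingers; the grasp point (between the pads) lies 19 mm behind it; z points along the fingers, y is the line along which they close (so a half turn about z gives the same grasp; the last joint's range is limited). The gripper opens to 91 mm and grips with 3 to 60 N. Pads are 32 mm wide; open, the fingers measure 118 mm over their backs; the gripper's body (76 mm by 178 mm) begins 60 mm behind the grasp point.
Start: joints at [1.161, 0.494, 1.345, -0, 1.302, -0.096], TCP at [0.194, 0.594, 0.214] pointing down, gripper open.
Joint ranges: [-2.91, 2.91], [-0.82, 2.16], [0.22, 2.67], [-1.22, 4.37], [0.12, 2.79], [-3.08, 3.08]. Speed limits (rad/s): [1.89, 1.89, 2.57, 3.01, 3.01, 3.01].

## Interface

Orientations are given as a unit quaternion [x, y, z, w].
In Python, from bench import r gives the robot as it stands. The module is installed in compiled form; this text tells all that it offers.
- The arm moves only by the shell command python3 -m creep 'ROWS'. ROWS is JSON, a list of rows, each an object of numbers: "ax", "ay", "az": the turn, a rotation vector about the tool's x, y, z in degrees; "tx", "ty", "tz": the shift along the tool's x, y, z in cm; "fingers": the finger opening in cm, from 0 to 9.12. In form: [{"ax": .., "ay": .., "az": .., "tx": .., "ty": .., "tz": .., "fingers": ..}, ...]. A call has 1 to 12 rows; each row is the pose to reach, as a shift and turn from the pose commanded when the call began, along the tool's axes at that moment; what a row does not reach only later rows make up. A row lasts 1/10 s, in which the tool goes at most 50 mm and 8.59 degrees, less where a joint would pass 70% of its speed; a pose out of reach is approached as far as the arm can. A call with a gripper value outside its range is refused whole. The fingers move at their own pace and stop on an object; the grip force is fixed at half the most. Time passes only in rows, so rows that repeat a pose let the fingers close. It gives the time, the measured TCP pose, the force, the opening and the grip force at its end, in the units of the state.
- r.get_obs(): the state, without advancing time (a new reading comes with each control period).
- r.camera(name): name is "side" or "top"; returns (picture, depth): 384x512x3 uint8, red, green, blue; 384x512 float32, m along the optical axis (not along the pixel's ray), 0 where there is no reading.
- r.camera_model(name): a dict with "intrinsics" (3x3 intrinsics, pixels), "R" (3x3) and "t" (3): a world point X has camera coordinates R X + t. Camera axes: x right, y down, z forward; pixel columns grow to the right and rows downward; lengths in m; the calibration is good to about 2 mm. A picture is of the moment at which its call begins. camera_model takes no time and is no camera call.
- r.hand_in(): hands the job in; it is judged then, once.
The state is a dict: "time_s": time; "joint_pos": joint angles; "dq": joint speeds; "tau": joint torques, N m; "eef_pos": TCP position; "tool_rot": TCP orientation; "force": force on the tool from outside, world axes, zero at the start; "moment": the same for the moment, N m; "finger_gap": opening from 0.0 (shut) to 1.0 (fully open); "grip_force": force on a finger pad.
Only numpy, scipy, OpenCV 4.12 (cv2) and the standard library are available. Lean on these libraries where they do the work, as an engineer would, in place of code of your own. Each camera call takes 0.05 s, during which the arm holds its last target. There are 200 camera calls.

## Task

Put the two loose red-capped jars into the two empty end pockets of the metal tray so that the row of three is complete and upright. Then peel the top orange cover off the sticky nested stack by its upright white corner tab: raise the tab corner first while the diagonally opposite corner stays down on the stack, and only then lift the cover clear. Finish holding the cover by the tab, still, level and right way up, centred over the tray, lengthwise along the row and roughly 10 cm above the jar caps, touching neither jars nor tray; do not put it down or let go, and leave the timer and the two bottles alone.

Things in the scene. Friction and masses are not known exactly. Their poses are not given: they have to be found in the camera images.
- tray: loose aluminium tray, 62 x 178 mm, 16 mm high, 0.8 kg, with a row of three square pockets along its y axis (54 mm inside, 58 mm pitch, 4 mm floor, 4 mm walls). Origin: centre of its underside; z up. The tray stands on one side of the work and the cover stack on the other; the sides swap. Its y axis points toward the robot, within about 0.2 rad.
- pocket_near (a point): centre of the floor of the tray's +y end pocket, the one nearer the robot (58 mm from the tray centre, 4 mm above its underside); starts empty
- pocket_far (a point): centre of the floor of the tray's -y end pocket, the one farther from the robot (58 mm from the tray centre, 4 mm above its underside); starts empty
- jar_in: white jar with red screw cap, 46 mm diameter, 45 mm high, 0.15 kg, already in the middle pocket; origin at the centre of its underside
- jar_a: loose white jar with red screw cap, 46 mm diameter, 45 mm high, about 0.15 kg, standing between tray and stack; origin at the centre of its underside, z up. Body radius 22 mm up to 28 mm, cap radius 23 mm above. Either jar may go into either end pocket.
- jar_b: loose jar, same as jar_a
- stack: fixed grey stand 104 x 212 x 8 mm carrying the lower orange covers (84 x 190 mm outside). Origin: centre of the stand's underside, z up; y, the long axis, points toward the robot within about 0.2 rad. The core inside the top cover is 74 x 172 mm, from 35 to 51 mm above the origin. A straight pull on the cover takes about 13 N, raising the tab end first about 8 N.
- seat (a point): point on the stack axis 37 mm above the stand's underside, where the cover's origin lies while seated; axes as the stack. The cover clings by friction of its long side walls until they have risen about 9 mm; turning it about the core's far (-y) top edge by 0.22 rad, tab end up, frees it all.
- cover: top orange cover, seated on the stack: a stiff inverted shallow tray, 84 (x) x 190 (y) mm outside, 3 mm walls, inside 14 mm deep, top face 17 mm above the origin, 0.09 kg. Origin: centre of the plane of its lower edge; z up, y the long axis. An upright white tab 10 mm thick in x, 26 mm long in y stands 30 mm above the top face, centred at x = -34, y = +80 mm.
- tab (a point): centre of the tab's top edge, 47 mm above the cover's origin, at x = -34, y = +80 mm of the cover. The tab can be gripped from above across its 10 mm thickness over its full 30 mm height.
- far_corner (a point): lower tip of the cover's corner that lies diagonally across from the tab, at x = +42, y = -95, z = 0 mm of the cover
- timer: white bench timer with a grey display, 34 x 64 x 43 mm, a bystander near the front edge; origin at the centre of its underside
- dropper_bottle: white dropper bottle, 44 mm diameter, 108 mm high, a bystander at the back left; origin at the centre of its underside
- serum_bottle: clear bottle with white screw cap, 40 mm diameter, 90 mm high, a bystander behind the work; origin at the centre of its underside
Things that resemble listed ones, but are neither listed nor needed, are in the scene too. What is shaped like the jar_in but blue or turquoise is not meant.

How it is judged:
On the way, in this order (a step that is already met when the one before it is completed fails the run):
1. both loose jars stand upright in the two end pockets, one in each, the third in the middle, the cover still seated on the stack ((distance between jar_a and pocket_near below 0.009 m or distance between jar_a and pocket_far below 0.009 m) and (distance between jar_b and pocket_near below 0.009 m or distance between jar_b and pocket_far below 0.009 m) and horizontal distance between jar_a and jar_b above 0.1 m and angle between each of jar_a, jar_b, jar_in's own z axis and vertical below 0.12 rad and z of jar_in in the frame of tray below 0.009 m and y of jar_in in the frame of tray between -0.01 and 0.01 m and horizontal distance between jar_in and tray below 0.01 m and z of cover in the frame of seat between -0.005 and 0.005 m), for 0.2 s.
2. the tab corner of the cover is raised at least 20 mm while the diagonally opposite corner is still within 8 mm of its seated height and place on the stack (z of tab in the frame of seat between 0.067 and 0.3 m and z of far_corner in the frame of seat between -0.02 and 0.008 m and horizontal distance between far_corner and seat below 0.125 m and horizontal distance between tab and seat below 0.115 m), for 0.1 s.
At the end, for the whole second after the job is handed in: One upright jar in each pocket (9 mm). The fingers hold the cover at rest: tilt under 0.25 rad, centre within 40 mm of the tray's, length within 0.3 rad of the row, lower edge 90 to 250 mm above the tray's underside, touching neither tray, jars nor stack ((distance between jar_a and pocket_near below 0.009 m or distance between jar_a and pocket_far below 0.009 m) and (distance between jar_b and pocket_near below 0.009 m or distance between jar_b and pocket_far below 0.009 m) and horizontal distance between jar_a and jar_b above 0.1 m and angle between each of jar_a, jar_b, jar_in's own z axis and vertical below 0.12 rad and z of jar_in in the frame of tray below 0.009 m and y of jar_in in the frame of tray between -0.01 and 0.01 m and horizontal distance between jar_in and tray below 0.01 m and horizontal distance between cover and tray below 0.04 m and z of cover in the frame of tray between 0.09 and 0.25 m and angle between cover's own z axis and vertical below 0.25 rad and angle between the y axis of cover and the y axis of tray, either way round below 0.3 rad and contact force between cover and the fingers above 0.5 N and linear speed of cover below 0.03 m/s and contact force between cover and tray below 0.05 N and contact force between cover and jar_a below 0.05 N and contact force between cover and jar_b below 0.05 N and contact force between cover and jar_in below 0.05 N and contact force between cover and stack below 0.05 N); the arm keeps its last pose, push and grip.
It fails at once if the timer is moved more than 25 mm or knocked over (distance of timer from where it was at the start of the episode above 0.025 m or angle between timer's own z axis and vertical above 0.6 rad).
It fails at once if the dropper bottle is moved more than 25 mm or knocked over (distance of dropper_bottle from where it was at the start of the episode above 0.025 m or angle between dropper_bottle's own z axis and vertical above 0.6 rad).
It fails at once if the serum bottle is moved more than 25 mm or knocked over (distance of serum_bottle from where it was at the start of the episode above 0.025 m or angle between serum_bottle's own z axis and vertical above 0.6 rad).
It also fails if it takes over 64 s, if anything falls off the work surface, if the arm or the gripper's body presses on something with over 40 N, if the wrist force passes 120 N, or if a joint passes its speed limit or range.

## Working session

There is one attempt and no reset: what is moved stays moved. The work goes in short steps, Python scripts to look and compute and a shell command to move; the robot and the scene stay as the last step left them, time stands still between calls to the robot, and variables do not carry over. Pictures are saved under pics/ and viewed, at most 10 in all, crops included, and the job is handed in when it is done.

```bash
mkdir -p pics; cat > h.py <<'E'
import numpy as np, cv2
from bench import r
def shot(n):
    im,d=r.camera(n); return im,d
def world(n,d,us,vs):
    m=r.camera_model(n);K=np.array(m['intrinsics']);R=np.array(m['R']);t=np.array(m['t'])
    us=np.asarray(us);vs=np.asarray(vs);z=d[vs,us]
    c=np.stack([(us-K[0,2])/K[0,0]*z,(vs-K[1,2])/K[1,1]*z,z],-1)
    return (c-t)@R
def ray(n,u,v,h):
    m=r.camera_model(n);K=np.array(m['intrinsics']);R=np.array(m['R']);t=np.array(m['t'])
    o=-R.T@t; d=R.T@np.linalg.inv(K)@np.array([u,v,1.]); return o+d*(h-o[2])/d[2]
E
python3 - <<'E'
from h import *
for n in('top','side'):
    im,d=shot(n); cv2.imwrite(f'pics/{n}0.png',im[:,:,::-1]); np.savez(f'{n}0',im=im,d=d)
    m=r.camera_model(n);print(n,-np.array(m['R']).T@np.array(m['t']),np.array(m['R']).round(2).tolist(),m['intrinsics'])
o=r.get_obs();print(o)
E
```

```text
top [0.41736911 0.17450342 1.1703413 ] [[-0.01, -1.0, -0.01], [-1.0, 0.01, -0.1], [0.1, 0.01, -1.0]] [[459.5649284    0.         254.40143018]
 [  0.         459.5649284  190.81639044]
 [  0.           0.           1.        ]]
side [ 0.00463649 -0.85003055  0.52670347] [[0.89, -0.46, -0.02], [-0.18, -0.31, -0.93], [0.42, 0.83, -0.36]] [[490.86602256   0.         253.83229947]
 [  0.         490.86602256 192.9391025 ]
 [  0.           0.           1.        ]]
{'time_s': 0.1, 'joint_pos': array([ 1.16049910e+00,  4.94090326e-01,  1.34608011e+00, -2.26453861e-05,
        1.30249346e+00, -9.55022664e-02]), 'dq': array([ 8.03956506e-04, -9.94614841e-04, -2.73472202e-03, -7.94205743e-05,
        6.39174586e-05, -1.20929837e-03]), 'tau': array([ 1.44176920e-03, -8.80246568e+01, -3.82545948e+01,  7.06149917e-02,
        4.82797797e-02, -4.58706336e-05]), 'eef_pos': array([0.19338024, 0.59396634, 0.21341328]), 'tool_rot': array([ 1.56745400e-01,  9.87638898e-01, -5.21315562e-04, -1.23450542e-04]), 'force': array([ 0.22534572, -0.01391878,  0.232938  ]), 'moment': array([-0.00598228,  0.00030595, -0.01008018]), 'grip_force': 0.0, 'finger_gap': 1.0029282758028}
```

View pics/top0.png

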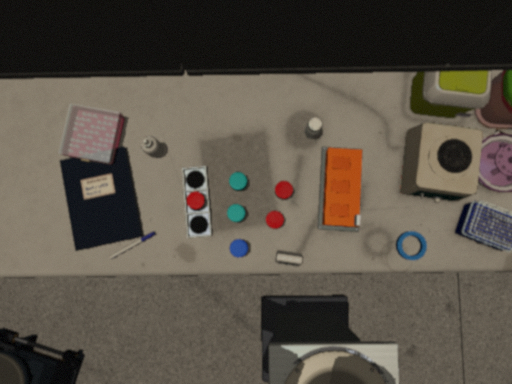

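View pics/side0.png

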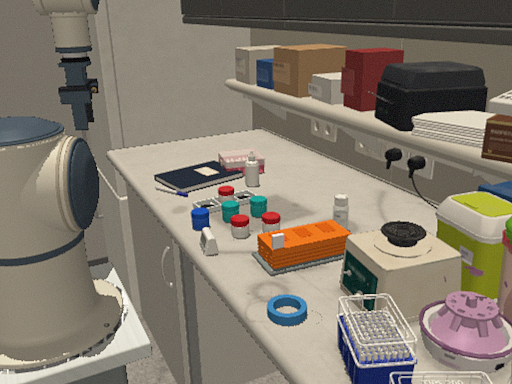

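Top view: tray at (197,201) with a red cap in the middle and empty pockets at (195,179) and (199,224). The orange stack is at (342,188), with the tab at (358,220). The jar-like candidates are:
- red (284,190) and red (275,219): these are the loose jars
- red (196,201): jar_in
- turquoise (239,181) and (236,213), blue (239,248): decoys, wrong colour

I'll measure these and confirm them in one crop.

```bash
cat >> h.py <<'E'
def blobs(im,lo,hi,amin):
    hsv=cv2.cvtColor(im,cv2.COLOR_RGB2HSV); m=cv2.inRange(hsv,lo,hi)
    n,l,s,c=cv2.connectedComponentsWithStats(m)
    return [(c[i],s[i,4],l==i) for i in range(1,n) if s[i,4]>=amin]
def caps(im,amin=60,h=.045,roi=(170,310,150,260)):
    out=[]
    for lo,hi in(((0,170,90),(5,255,255)),((170,150,90),(180,255,255))):
        pass
    hsv=cv2.cvtColor(np.roll(im,0,2),cv2.COLOR_RGB2HSV); H=(hsv[...,0].astype(int)+90)%180
    m=((abs(H-90)<=5)&(hsv[...,1]>150)&(hsv[...,2]>70)).astype(np.uint8)
    n,l,s,c=cv2.connectedComponentsWithStats(m)
    for i in range(1,n):
        if s[i,4]>=amin and roi[0]<c[i][0]<roi[1] and roi[2]<c[i][1]<roi[3]: out.append((c[i].round(1),s[i,4],ray('top',*c[i],h)))
    return out
E
python3 - <<'E'
from h import *
np.set_printoptions(precision=4,suppress=True)
f=np.load('top0.npz');im,d=f['im'],f['d']
for c,a,p in caps(im): print('cap',c,a,p,d[int(c[1]),int(c[0])],world('top',d,[int(c[0])],[int(c[1])]))
for c,a,m in blobs(im,(7,150,80),(20,255,255),300):
    v,u=np.nonzero(m); w=world('top',d,u,v); k=abs(w[:,2]-np.median(w[:,2]))<.004
    print('orange',c,a,'z',np.median(w[:,2]), cv2.minAreaRect(w[k,:2].astype(np.float32)*1000), w[k,:2].mean(0))
    print('raybased',cv2.minAreaRect(np.array([ray('top',x,y,.054)[:2]*1000 for x,y in zip(u,v)],np.float32)))
# tray: points 10..20 mm high near (197,201)
vv,uu=np.mgrid[150:250,165:225];w=world('top',d,uu.ravel(),vv.ravel())
g=cv2.cvtColor(im,cv2.COLOR_RGB2HSV)[vv.ravel(),uu.ravel()]
k=(w[:,2]>.011)&(w[:,2]<.022);print('tray',k.sum(),cv2.minAreaRect(w[k,:2].astype(np.float32)*1000),w[k].mean(0))
# bright tray pixels by ray
k=(g[:,2]>150)&(g[:,1]<40);print('bright',k.sum(),cv2.minAreaRect(np.array([ray('top',x,y,.016)[:2]*1000 for x,y in zip(uu.ravel()[k],vv.ravel()[k])],np.float32)))
# tab
vv,uu=np.mgrid[140:240,320:370];w=world('top',d,uu.ravel(),vv.ravel());k=(w[:,2]>.070)&(w[:,2]<.1);print('tab',k.sum(),w[k].mean(0),w[k].min(0),w[k].max(0))
x0,y0=160,130;c=cv2.resize(im[y0:260,x0:380],None,fx=3.6,fy=3.6,interpolation=cv2.INTER_CUBIC);cv2.imwrite('pics/crop0.png',c[:,:,::-1])
E
```

```text
cap [283.5 189.5] 254 [0.5314 0.1166 0.045 ] 1.1282938 [[0.5325 0.1179 0.0472]]
cap [195.5 200.3] 247 [0.5078 0.3335 0.045 ] 1.1248858 [[0.508  0.3338 0.0508]]
cap [274.4 219.2] 249 [0.4587 0.1401 0.045 ] 1.1202619 [[0.4592 0.1413 0.0482]]
orange [341.9416 186.2992] 2741 z 0.05368092285160541 ((536.654296875, -28.151580810546875), (84.31710052490234, 189.25357055664062), 85.56166076660156) [ 0.5371 -0.0274]
raybased ((535.7150268554688, -26.05091094970703), (88.14032745361328, 190.6406707763672), 85.59000396728516)
tray 388 ((508.8679504394531, 335.727294921875), (178.13922119140625, 62.36332702636719), 4.533050060272217) [0.5077 0.3352 0.0153]Traceback (most recent call last):
  File "<stdin>", line 14, in <module>
  File "h.py", line 11, in ray
    m=r.camera_model(n);K=np.array(m['intrinsics']);R=np.array(m['R']);t=np.array(m['t'])
ValueError: time passes only in moves, steps and waits
```

```bash
python3 - <<'E'
s=open('h.py').read()
s=s.replace("m=r.camera_model(n);","m=model(n);").replace("def shot","from functools import lru_cache\n@lru_cache\ndef model(n): return r.camera_model(n)\ndef shot")
open('h.py','w').write(s)
E
python3 - <<'E'
from h import *
np.set_printoptions(precision=4,suppress=True)
f=np.load('top0.npz');im,d=f['im'],f['d']
vv,uu=np.mgrid[150:250,165:225]
g=cv2.cvtColor(im,cv2.COLOR_RGB2HSV)[vv.ravel(),uu.ravel()]
k=(g[:,2]>165)&(g[:,1]<40);print('bright',k.sum(),cv2.minAreaRect(np.array([ray('top',x,y,.016)[:2]*1000 for x,y in zip(uu.ravel()[k],vv.ravel()[k])],np.float32)))
vv,uu=np.mgrid[205:240,320:370];w=world('top',d,uu.ravel(),vv.ravel());k=(w[:,2]>.070)&(w[:,2]<.1);print('tab',k.sum(),w[k].mean(0),w[k].min(0),w[k].max(0))
q=cv2.cvtColor(im,cv2.COLOR_RGB2HSV)
for c,a,m in blobs(im[205:240,345:370],(0,0,185),(180,60,255),6): print('tabwhite',c+[345,205],a,ray('top',*(c+[345,205]),.084))
for u,v in((239,181),(236,213),(239,248),(289,257)): print(ray('top',u,v,.045),world('top',d,[u],[v]))
x0,y0=160,130;c=cv2.resize(im[y0:260,x0:380],None,fx=3.6,fy=3.6,interpolation=cv2.INTER_CUBIC);cv2.imwrite('pics/crop0.png',c[:,:,::-1])
E
```

```text
bright 137 ((505.8785095214844, 333.85186767578125), (165.6500701904297, 50.40057373046875), 4.009026050567627)
tab 57 [ 0.4546 -0.0551  0.0824] [ 0.4435 -0.0606  0.0701] [ 0.4671 -0.0502  0.0888]
[0.554  0.2259 0.045 ] [[0.5538 0.2258 0.0471]]
[0.4752 0.234  0.045 ] [[0.4751 0.2339 0.0462]]
[0.39   0.2274 0.045 ] [[0.3899 0.2275 0.0428]]
[0.3668 0.1064 0.045 ] [[0.3668 0.1063 0.0439]]
```

View pics/crop0.png

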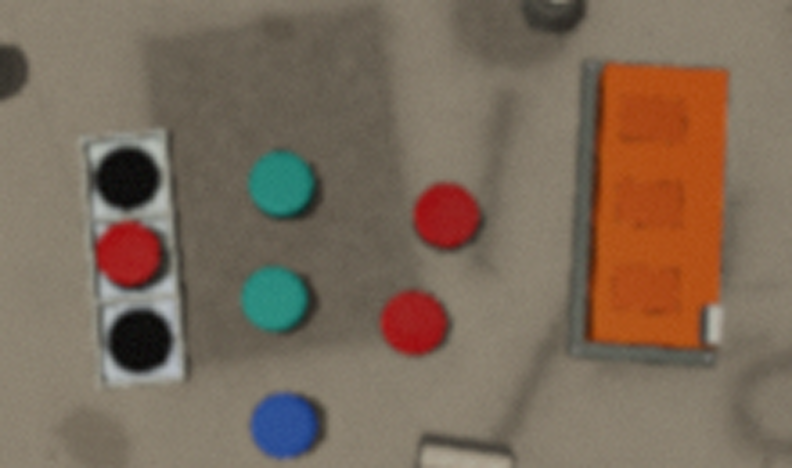

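The crop confirms it: only the two plain red caps at crop (447,215) and (414,322) are loose, and the third is in the tray. The tab is white at (713,324). Measured heights (cap about 46 mm, cover top 53.7 mm, tray 178x62) match the spec.

```bash
cat >> h.py <<'E'
from scipy.spatial.transform import Rotation as Ro
def go(p,clos,tilt=None):
    """shift(cm)/turn(deg) to TCP p with tool down and closing line at world angle clos deg (mod 180)"""
    o=r.get_obs();R0=Ro.from_quat(o['tool_rot']);y0=R0.as_matrix()[:,1];a0=np.degrees(np.arctan2(y0[1],y0[0]))
    a=a0+(clos-a0+90)%180-90; y=np.array([np.cos(np.radians(a)),np.sin(np.radians(a)),0]);z=np.array([0,0,-1.])
    R=Ro.from_matrix(np.stack([np.cross(y,z),y,z],1))
    if tilt is not None: R=Ro.from_rotvec(tilt)*R
    print('t',o['time_s'],'pos',o['eef_pos'].round(4),'gap',round(o['finger_gap'],3),'F',o['force'].round(1),'j',o['joint_pos'].round(2))
    print('shift cm',(R0.inv().apply(np.array(p)-o['eef_pos'])*100).round(2),'turn deg',(R0.inv()*R).as_rotvec(degrees=True).round(2))
E
python3 - <<'E'
from h import *
for u,v in((195.3,179.4),(198.9,224.4)): print('pocket',ray('top',u,v,.004))
print('dropper',ray('top',149,140,.108))
go([.4587,.1395,.12],94.5)
E
```

```text
pocket [0.56473363 0.33974471 0.004     ]
pocket [0.44961251 0.33057365 0.004     ]
dropper [0.64667744 0.43431731 0.108     ]
t 0.1 pos [0.1934 0.594  0.2134] gap 1.003 F [ 0.2 -0.   0.2] j [ 1.16  0.49  1.35 -0.    1.3  -0.1 ]
shift cm [-39.3  -34.99   9.38] turn deg [-6.000e-02 -2.000e-02 -2.254e+01]
```

```bash
python3 -m creep '[{"az":-8,"tx":-5,"ty":-4.5,"tz":0,"fingers":7.5},{"az":-16,"tx":-10,"ty":-9,"tz":0,"fingers":7.5},{"az":-22.5,"tx":-14,"ty":-12.5,"tz":1,"fingers":7.5},{"az":-22.5,"tx":-18,"ty":-16,"tz":2,"fingers":7.5},{"az":-22.5,"tx":-22,"ty":-19.5,"tz":3,"fingers":7.5},{"az":-22.5,"tx":-26,"ty":-23,"tz":5,"fingers":7.5},{"az":-22.5,"tx":-30,"ty":-27,"tz":7,"fingers":7.5},{"az":-22.5,"tx":-34,"ty":-30,"tz":9,"fingers":7.5},{"az":-22.5,"tx":-37,"ty":-33,"tz":9.4,"fingers":7.5},{"az":-22.5,"tx":-39.3,"ty":-35,"tz":9.4,"fingers":7.5},{"az":-22.5,"tx":-39.3,"ty":-35,"tz":9.4,"fingers":7.5},{"az":-22.5,"tx":-39.3,"ty":-35,"tz":9.4,"fingers":7.5}]'; python3 -c "
from h import *
go([.4587,.1395,.030],94.5)"
```

```text
t 0.1 pos [0.1934 0.594  0.2134] gap 1.003 F [ 0.2 -0.   0.2] j [ 1.16  0.49  1.35 -0.    1.3  -0.1 ]
shift cm [-39.3  -34.98  18.38] turn deg [-6.000e-02 -2.000e-02 -2.254e+01]invalid input
```

```bash
python3 -m creep '[{"ax":0,"ay":0,"az":-8,"tx":-5,"ty":-4.5,"tz":0,"fingers":7.5},{"ax":0,"ay":0,"az":-16,"tx":-10,"ty":-9,"tz":0,"fingers":7.5},{"ax":0,"ay":0,"az":-22.5,"tx":-14,"ty":-12.5,"tz":1,"fingers":7.5},{"ax":0,"ay":0,"az":-22.5,"tx":-18,"ty":-16,"tz":2,"fingers":7.5},{"ax":0,"ay":0,"az":-22.5,"tx":-22,"ty":-19.5,"tz":3,"fingers":7.5},{"ax":0,"ay":0,"az":-22.5,"tx":-26,"ty":-23,"tz":5,"fingers":7.5},{"ax":0,"ay":0,"az":-22.5,"tx":-30,"ty":-27,"tz":7,"fingers":7.5},{"ax":0,"ay":0,"az":-22.5,"tx":-34,"ty":-30,"tz":9,"fingers":7.5},{"ax":0,"ay":0,"az":-22.5,"tx":-37,"ty":-33,"tz":9.4,"fingers":7.5},{"ax":0,"ay":0,"az":-22.5,"tx":-39.3,"ty":-35,"tz":9.4,"fingers":7.5},{"ax":0,"ay":0,"az":-22.5,"tx":-39.3,"ty":-35,"tz":9.4,"fingers":7.5},{"ax":0,"ay":0,"az":-22.5,"tx":-39.3,"ty":-35,"tz":9.4,"fingers":7.5}]'; python3 -c "
from h import *
go([.4587,.1395,.030],94.5)"
```

```text
time_s: 1.3
eef_pos: [0.4607, 0.1363, 0.1191]
tool_rot: [-0.037, 0.999, -0.0, -0.0]
force: [0.2, 0.6, -0.9]
finger_gap: 0.826
grip_force: 0.0
t 1.3 pos [0.4607 0.1363 0.1191] gap 0.826 F [ 0.2  0.6 -0.9] j [ 0.16  0.42  1.81 -0.    0.91 -1.48]
shift cm [0.18 0.34 8.91] turn deg [-0.04 -0.01 -0.26]
```

```bash
python3 -m creep '[{"ax":0,"ay":0,"az":0,"tx":0,"ty":0,"tz":3,"fingers":7.5},{"ax":0,"ay":0,"az":0,"tx":0,"ty":0,"tz":5,"fingers":7.5},{"ax":0,"ay":0,"az":0,"tx":0,"ty":0,"tz":5,"fingers":7.5}]'; python3 -c "
from h import *
go([.4587,.1395,.030],94.5)"
```

```text
time_s: 1.6
eef_pos: [0.4571, 0.1398, 0.0681]
tool_rot: [-0.039, 0.999, -0.0, -0.002]
force: [-0.6, 0.1, -0.0]
finger_gap: 0.821
grip_force: 0.0
t 1.6 pos [0.4571 0.1398 0.0681] gap 0.821 F [-0.6  0.1 -0. ] j [ 0.17  0.51  1.86  0.    0.78 -1.48]
shift cm [-0.17 -0.04  3.81] turn deg [-0.02 -0.23 -0.03]
```

```bash
python3 -m creep '[{"ax":0,"ay":0,"az":0,"tx":0,"ty":0,"tz":2,"fingers":7.5},{"ax":0,"ay":0,"az":0,"tx":0,"ty":0,"tz":3.8,"fingers":7.5},{"ax":0,"ay":0,"az":0,"tx":0,"ty":0,"tz":3.8,"fingers":7.5},{"ax":0,"ay":0,"az":0,"tx":0,"ty":0,"tz":3.8,"fingers":4},{"ax":0,"ay":0,"az":0,"tx":0,"ty":0,"tz":3.8,"fingers":4},{"ax":0,"ay":0,"az":0,"tx":0,"ty":0,"tz":3.8,"fingers":4},{"ax":0,"ay":0,"az":0,"tx":0,"ty":0,"tz":3.8,"fingers":4},{"ax":0,"ay":0,"az":0,"tx":0,"ty":0,"tz":3.8,"fingers":4},{"ax":0,"ay":0,"az":0,"tx":0,"ty":0,"tz":3.8,"fingers":4},{"ax":0,"ay":0,"az":0,"tx":0,"ty":0,"tz":3.8,"fingers":4}]'; python3 -c "
from h import *
go([.4496,.3300,.12],94.5)"
```

```text
time_s: 2.6
eef_pos: [0.4592, 0.1399, 0.0325]
tool_rot: [-0.039, 0.999, 0.0, 0.0]
force: [-1.5, -0.3, 10.0]
finger_gap: 0.491
grip_force: 30.0
t 2.6 pos [0.4592 0.1399 0.0325] gap 0.491 F [-1.5 -0.3 10. ] j [ 0.17  0.57  1.88  0.    0.68 -1.48]
shift cm [-0.53 19.03 -8.75] turn deg [ 0.01  0.05 -0.04]
```

```bash
python3 -m creep '[{"ax":0,"ay":0,"az":0,"tx":0,"ty":0,"tz":-3,"fingers":4},{"ax":0,"ay":0,"az":0,"tx":0,"ty":0,"tz":-6,"fingers":4},{"ax":0,"ay":0,"az":0,"tx":0,"ty":2,"tz":-9,"fingers":4},{"ax":0,"ay":0,"az":0,"tx":0,"ty":5,"tz":-9,"fingers":4},{"ax":0,"ay":0,"az":0,"tx":-0.2,"ty":8,"tz":-9,"fingers":4},{"ax":0,"ay":0,"az":0,"tx":-0.5,"ty":12,"tz":-9,"fingers":4},{"ax":0,"ay":0,"az":0,"tx":-0.5,"ty":15,"tz":-9,"fingers":4},{"ax":0,"ay":0,"az":0,"tx":-0.5,"ty":18,"tz":-9,"fingers":4},{"ax":0,"ay":0,"az":0,"tx":-0.5,"ty":19,"tz":-9,"fingers":4},{"ax":0,"ay":0,"az":0,"tx":-0.5,"ty":19,"tz":-9,"fingers":4},{"ax":0,"ay":0,"az":0,"tx":-0.5,"ty":19,"tz":-9,"fingers":4},{"ax":0,"ay":0,"az":0,"tx":-0.5,"ty":19,"tz":-9,"fingers":4}]'; python3 -c "
from h import *
go([.4496,.3300,.06],94.5)
im,d=shot('side');cv2.imwrite('pics/s1.png',cv2.resize(im[150:290,120:360],None,fx=3,fy=3)[:,:,::-1])"
```

```text
time_s: 3.8
eef_pos: [0.449, 0.3285, 0.1219]
tool_rot: [-0.039, 0.999, -0.0, -0.0]
force: [0.2, 0.1, -2.0]
finger_gap: 0.49
grip_force: 30.0
t 3.8 pos [0.449  0.3285 0.1219] gap 0.49 F [ 0.2  0.1 -2. ] j [ 0.52  0.51  1.62 -0.    1.01 -1.12]
shift cm [-0.07  0.14  6.19] turn deg [-0.02 -0.03 -0.09]
```

View pics/s1.png

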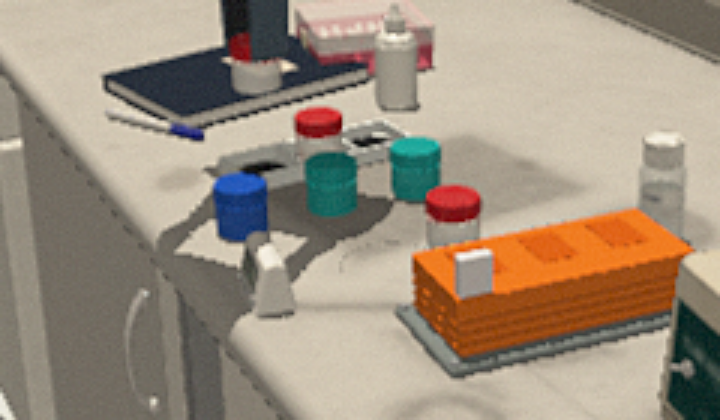

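The jar is held upright at crop (257,65), and the scene is otherwise unchanged. Lowering into the near pocket.

```bash
python3 -m creep '[{"ax":0,"ay":0,"az":0,"tx":-0.1,"ty":0.1,"tz":3,"fingers":4},{"ax":0,"ay":0,"az":0,"tx":-0.1,"ty":0.1,"tz":5,"fingers":4},{"ax":0,"ay":0,"az":0,"tx":-0.1,"ty":0.1,"tz":6.5,"fingers":4},{"ax":0,"ay":0,"az":0,"tx":-0.1,"ty":0.1,"tz":7.5,"fingers":4},{"ax":0,"ay":0,"az":0,"tx":-0.1,"ty":0.1,"tz":8.2,"fingers":4},{"ax":0,"ay":0,"az":0,"tx":-0.1,"ty":0.1,"tz":8.4,"fingers":4},{"ax":0,"ay":0,"az":0,"tx":-0.1,"ty":0.1,"tz":8.4,"fingers":4},{"ax":0,"ay":0,"az":0,"tx":-0.1,"ty":0.1,"tz":8.4,"fingers":4}]'; python3 -c "
from h import *
go([.4496,.3300,.036],94.5)"
```

```text
time_s: 4.65
eef_pos: [0.4503, 0.3308, 0.0385]
tool_rot: [-0.039, 0.999, 0.0, 0.0]
force: [0.1, -0.7, -0.6]
finger_gap: 0.491
grip_force: 30.0
t 4.65 pos [0.4503 0.3308 0.0385] gap 0.491 F [ 0.1 -0.7 -0.6] j [ 0.53  0.63  1.68 -0.    0.83 -1.12]
shift cm [ 0.07 -0.08  0.25] turn deg [ 0.02  0.05 -0.04]
```

```bash
python3 -m creep '[{"ax":0,"ay":0,"az":0,"tx":0,"ty":-0.1,"tz":0.15,"fingers":4},{"ax":0,"ay":0,"az":0,"tx":0,"ty":-0.1,"tz":0.15,"fingers":4},{"ax":0,"ay":0,"az":0,"tx":0,"ty":-0.1,"tz":0.15,"fingers":7},{"ax":0,"ay":0,"az":0,"tx":0,"ty":-0.1,"tz":0.15,"fingers":7},{"ax":0,"ay":0,"az":0,"tx":0,"ty":-0.1,"tz":0.15,"fingers":7},{"ax":0,"ay":0,"az":0,"tx":0,"ty":-0.1,"tz":0.15,"fingers":7},{"ax":0,"ay":0,"az":0,"tx":0,"ty":-0.1,"tz":-1,"fingers":7},{"ax":0,"ay":0,"az":0,"tx":0,"ty":-0.1,"tz":-4,"fingers":7},{"ax":0,"ay":0,"az":0,"tx":0,"ty":-0.1,"tz":-7,"fingers":7},{"ax":0,"ay":0,"az":0,"tx":0,"ty":-0.1,"tz":-9,"fingers":7},{"ax":0,"ay":0,"az":0,"tx":0,"ty":-0.1,"tz":-9,"fingers":7}]'; python3 -c "
from h import *
go([.5314,.1160,.12],94.5)"
```

```text
time_s: 5.75
eef_pos: [0.4514, 0.3306, 0.1314]
tool_rot: [-0.039, 0.999, 0.001, 0.002]
force: [-0.3, -0.4, -0.8]
finger_gap: 0.766
grip_force: 0.0
t 5.75 pos [0.4514 0.3306 0.1314] gap 0.766 F [-0.3 -0.4 -0.8] j [ 0.53  0.5   1.61 -0.    1.03 -1.12]
shift cm [ -6.3  -22.02   1.12] turn deg [ 0.13  0.27 -0.03]
```

```bash
python3 -m creep '[{"ax":0,"ay":0,"az":0,"tx":-1,"ty":-3,"tz":0,"fingers":7.5},{"ax":0,"ay":0,"az":0,"tx":-2,"ty":-7,"tz":0,"fingers":7.5},{"ax":0,"ay":0,"az":0,"tx":-3,"ty":-11,"tz":0,"fingers":7.5},{"ax":0,"ay":0,"az":0,"tx":-4,"ty":-15,"tz":0,"fingers":7.5},{"ax":0,"ay":0,"az":0,"tx":-5.2,"ty":-19,"tz":1,"fingers":7.5},{"ax":0,"ay":0,"az":0,"tx":-6.2,"ty":-22,"tz":2,"fingers":7.5},{"ax":0,"ay":0,"az":0,"tx":-6.2,"ty":-22,"tz":4,"fingers":7.5},{"ax":0,"ay":0,"az":0,"tx":-6.2,"ty":-22,"tz":4,"fingers":7.5},{"ax":0,"ay":0,"az":0,"tx":-6.2,"ty":-22,"tz":4,"fingers":7.5}]'; python3 -c "
from h import *
go([.5314,.1160,.030],94.5)
im,d=shot('top')
for c,a,p in caps(im): print(c,a,p)"
```

```text
time_s: 6.65
eef_pos: [0.5285, 0.1154, 0.088]
tool_rot: [-0.039, 0.999, -0.0, -0.001]
force: [-0.0, 0.7, 1.3]
finger_gap: 0.824
grip_force: 0.0
t 6.65 pos [0.5285 0.1154 0.088 ] gap 0.824 F [-0.   0.7  1.3] j [ 0.1   0.54  1.69  0.    0.91 -1.54]
shift cm [-0.31  0.04  5.8 ] turn deg [ 0.   -0.07 -0.03]
[195.4 200.3] 249 [0.50785126 0.33355594 0.045     ]
[197.7 224.1] 241 [0.44926122 0.32807648 0.045     ]
```

```bash
python3 -m creep '[{"ax":0,"ay":0,"az":0,"tx":-0.2,"ty":0.1,"tz":2,"fingers":7.5},{"ax":0,"ay":0,"az":0,"tx":-0.2,"ty":0.1,"tz":4,"fingers":7.5},{"ax":0,"ay":0,"az":0,"tx":-0.2,"ty":0.1,"tz":5.6,"fingers":7.5},{"ax":0,"ay":0,"az":0,"tx":-0.2,"ty":0.1,"tz":5.6,"fingers":7.5},{"ax":0,"ay":0,"az":0,"tx":-0.2,"ty":0.1,"tz":5.6,"fingers":4},{"ax":0,"ay":0,"az":0,"tx":-0.2,"ty":0.1,"tz":5.6,"fingers":4},{"ax":0,"ay":0,"az":0,"tx":-0.2,"ty":0.1,"tz":5.6,"fingers":4},{"ax":0,"ay":0,"az":0,"tx":-0.2,"ty":0.1,"tz":5.6,"fingers":4},{"ax":0,"ay":0,"az":0,"tx":-0.2,"ty":0.1,"tz":5.6,"fingers":4},{"ax":0,"ay":0,"az":0,"tx":-0.2,"ty":0.1,"tz":5.6,"fingers":4},{"ax":0,"ay":0,"az":0,"tx":-0.2,"ty":0.1,"tz":3,"fingers":4},{"ax":0,"ay":0,"az":0,"tx":-0.2,"ty":0.1,"tz":0,"fingers":4}]'; python3 -c "
from h import *
go([.566,.3400,.13],94.5)"
```

```text
time_s: 7.9
eef_pos: [0.53, 0.1162, 0.0879]
tool_rot: [-0.039, 0.999, -0.0, -0.001]
force: [-0.4, -0.4, -0.8]
finger_gap: 0.487
grip_force: 30.0
t 7.9 pos [0.53   0.1162 0.0879] gap 0.487 F [-0.4 -0.4 -0.8] j [ 0.11  0.54  1.69 -0.    0.92 -1.54]
shift cm [-5.32 22.03 -4.23] turn deg [-0.   -0.15 -0.04]
```

```bash
python3 -m creep '[{"ax":0,"ay":0,"az":0,"tx":0,"ty":0,"tz":-3,"fingers":4},{"ax":0,"ay":0,"az":0,"tx":-1,"ty":3,"tz":-4.2,"fingers":4},{"ax":0,"ay":0,"az":0,"tx":-2,"ty":7,"tz":-4.2,"fingers":4},{"ax":0,"ay":0,"az":0,"tx":-3,"ty":11,"tz":-4.2,"fingers":4},{"ax":0,"ay":0,"az":0,"tx":-4,"ty":15,"tz":-4.2,"fingers":4},{"ax":0,"ay":0,"az":0,"tx":-5.2,"ty":19,"tz":-4.2,"fingers":4},{"ax":0,"ay":0,"az":0,"tx":-5.3,"ty":22,"tz":-4.2,"fingers":4},{"ax":0,"ay":0,"az":0,"tx":-5.3,"ty":22,"tz":-4.2,"fingers":4},{"ax":0,"ay":0,"az":0,"tx":-5.3,"ty":22,"tz":-4.2,"fingers":4},{"ax":0,"ay":0,"az":0,"tx":-5.3,"ty":22,"tz":-4.2,"fingers":4}]'; python3 -c "
from h import *
go([.566,.3400,.0385],94.5)"
```

```text
time_s: 8.9
eef_pos: [0.5664, 0.3389, 0.1298]
tool_rot: [-0.039, 0.999, -0.0, -0.0]
force: [-0.1, -0.7, -1.5]
finger_gap: 0.491
grip_force: 30.0
t 8.9 pos [0.5664 0.3389 0.1298] gap 0.491 F [-0.1 -0.7 -1.5] j [ 0.45  0.63  1.34 -0.    1.17 -1.2 ]
shift cm [0.03 0.11 9.13] turn deg [-0.03 -0.03 -0.06]
```

```bash
python3 -m creep '[{"ax":0,"ay":0,"az":0,"tx":0.05,"ty":0.1,"tz":3,"fingers":4},{"ax":0,"ay":0,"az":0,"tx":0.05,"ty":0.1,"tz":6,"fingers":4},{"ax":0,"ay":0,"az":0,"tx":0.05,"ty":0.1,"tz":7.5,"fingers":4},{"ax":0,"ay":0,"az":0,"tx":0.05,"ty":0.1,"tz":8.5,"fingers":4},{"ax":0,"ay":0,"az":0,"tx":0.05,"ty":0.1,"tz":9,"fingers":4},{"ax":0,"ay":0,"az":0,"tx":0.05,"ty":0.1,"tz":9.2,"fingers":4},{"ax":0,"ay":0,"az":0,"tx":0.05,"ty":0.1,"tz":9.2,"fingers":4},{"ax":0,"ay":0,"az":0,"tx":0.05,"ty":0.1,"tz":9.2,"fingers":4}]'; python3 -c "
from h import *
go([.566,.3400,.0365],94.5)"
```

```text
time_s: 9.7
eef_pos: [0.5665, 0.341, 0.0388]
tool_rot: [-0.039, 0.999, 0.0, 0.001]
force: [-0.3, 0.3, -0.9]
finger_gap: 0.492
grip_force: 30.0
t 9.7 pos [0.5665 0.341  0.0388] gap 0.492 F [-0.3  0.3 -0.9] j [ 0.45  0.73  1.41 -0.    0.99 -1.2 ]
shift cm [ 0.06 -0.1   0.23] turn deg [ 0.03  0.07 -0.04]
```

```bash
python3 -m creep '[{"ax":0,"ay":0,"az":0,"tx":0.05,"ty":-0.1,"tz":0.2,"fingers":4},{"ax":0,"ay":0,"az":0,"tx":0.05,"ty":-0.1,"tz":0.2,"fingers":4},{"ax":0,"ay":0,"az":0,"tx":0.05,"ty":-0.1,"tz":0.2,"fingers":6.5},{"ax":0,"ay":0,"az":0,"tx":0.05,"ty":-0.1,"tz":0.2,"fingers":6.5},{"ax":0,"ay":0,"az":0,"tx":0.05,"ty":-0.1,"tz":0.2,"fingers":6.5},{"ax":0,"ay":0,"az":0,"tx":0.05,"ty":-0.1,"tz":0.2,"fingers":6.5},{"ax":0,"ay":0,"az":0,"tx":0.05,"ty":-0.1,"tz":-1,"fingers":6.5},{"ax":0,"ay":0,"az":0,"tx":0.05,"ty":-0.1,"tz":-4,"fingers":6.5},{"ax":0,"ay":0,"az":0,"tx":0.05,"ty":-0.1,"tz":-8,"fingers":6.5},{"ax":0,"ay":0,"az":0,"tx":0.05,"ty":-0.1,"tz":-12,"fingers":6.5},{"ax":0,"ay":0,"az":0,"tx":0.05,"ty":-0.1,"tz":-13,"fingers":6.5}]'; python3 -c "
from h import *
# closing across tab thickness (cover x axis) at 85.6deg
go([.4544,-.0553,.17],85.56)"
```

```text
time_s: 10.8
eef_pos: [0.5675, 0.3407, 0.1736]
tool_rot: [-0.039, 0.999, 0.001, 0.003]
force: [0.3, -0.5, 0.5]
finger_gap: 0.715
grip_force: 0.0
t 10.8 pos [0.5675 0.3407 0.1736] gap 0.715 F [ 0.3 -0.5  0.5] j [ 0.45  0.58  1.3  -0.    1.25 -1.2 ]
shift cm [ 14.36 -38.6    0.16] turn deg [0.18 0.37 8.91]
```

```bash
python3 -m creep '[{"ax":0,"ay":0,"az":3,"tx":1,"ty":-3,"tz":0,"fingers":4},{"ax":0,"ay":0,"az":6,"tx":2.5,"ty":-7,"tz":0,"fingers":4},{"ax":0,"ay":0,"az":9,"tx":4,"ty":-11,"tz":0,"fingers":4},{"ax":0,"ay":0,"az":9,"tx":5.5,"ty":-15,"tz":0,"fingers":4},{"ax":0,"ay":0,"az":9,"tx":7,"ty":-19,"tz":0,"fingers":4},{"ax":0,"ay":0,"az":9,"tx":8.5,"ty":-23,"tz":0,"fingers":4},{"ax":0,"ay":0,"az":9,"tx":10,"ty":-27,"tz":0,"fingers":4},{"ax":0,"ay":0,"az":9,"tx":11.5,"ty":-31,"tz":0,"fingers":4},{"ax":0,"ay":0,"az":9,"tx":13,"ty":-35,"tz":0,"fingers":4},{"ax":0,"ay":0,"az":9,"tx":14.4,"ty":-38.6,"tz":0.2,"fingers":4},{"ax":0,"ay":0,"az":9,"tx":14.4,"ty":-38.6,"tz":2,"fingers":4},{"ax":0,"ay":0,"az":9,"tx":14.4,"ty":-38.6,"tz":4,"fingers":4}]'; python3 -c "
from h import *
im,d=shot('top')
for c,a,p in caps(im): print(c,a,p)
im,d=shot('side');cv2.imwrite('pics/s2.png',cv2.resize(im[150:290,120:360],None,fx=3,fy=3)[:,:,::-1])
go([.4544,-.0553,.058],85.56)"
```

```text
time_s: 12.0
eef_pos: [0.4523, -0.0577, 0.1283]
tool_rot: [0.041, 0.999, -0.0, 0.001]
force: [-0.4, 0.1, 0.0]
finger_gap: 0.442
grip_force: 0.0
[193.2 176.9] 246 [0.56592922 0.33905074 0.045     ]
[195.5 200.2] 247 [0.50793591 0.33354698 0.045     ]
[197.7 224.1] 242 [0.44919216 0.32812392 0.045     ]
t 12.1 pos [ 0.4508 -0.0563  0.1266] gap 0.438 F [-0.4 -0.2  0.4] j [-0.26  0.38  1.86  0.    0.9  -1.75]
shift cm [-0.38  0.13  6.86] turn deg [ 0.03 -0.17 -0.15]
```

View pics/s2.png

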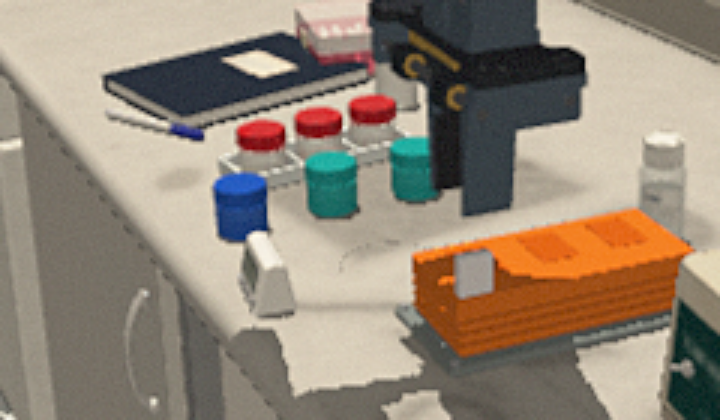

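All three red caps stand upright in the tray, at crop (261,135), (319,122) and (372,108), with about 58 mm pitch. Now the tab.

```bash
python3 -m creep '[{"ax":0,"ay":0,"az":0,"tx":-0.2,"ty":0.1,"tz":1,"fingers":4},{"ax":0,"ay":0,"az":0,"tx":-0.2,"ty":0.1,"tz":1,"fingers":4},{"ax":0,"ay":0,"az":0,"tx":-0.2,"ty":0.1,"tz":1,"fingers":4},{"ax":0,"ay":0,"az":0,"tx":-0.2,"ty":0.1,"tz":1,"fingers":4}]'; python3 -c "
from h import *
go([.4544,-.0553,.058],85.56)"
```

```text
time_s: 12.5
eef_pos: [0.4545, -0.0553, 0.1184]
tool_rot: [0.039, 0.999, -0.0, 0.0]
force: [0.6, -0.8, -0.0]
finger_gap: 0.439
grip_force: 0.0
t 12.5 pos [ 0.4545 -0.0553  0.1184] gap 0.439 F [ 0.6 -0.8 -0. ] j [-0.25  0.4   1.86 -0.    0.88 -1.74]
shift cm [0.01 0.   6.04] turn deg [-0.01  0.04 -0.07]
```

```bash
python3 -m creep '[{"ax":0,"ay":0,"az":0,"tx":0,"ty":0,"tz":2,"fingers":4},{"ax":0,"ay":0,"az":0,"tx":0,"ty":0,"tz":4,"fingers":4},{"ax":0,"ay":0,"az":0,"tx":0,"ty":0,"tz":5.7,"fingers":4},{"ax":0,"ay":0,"az":0,"tx":0,"ty":0,"tz":5.7,"fingers":4},{"ax":0,"ay":0,"az":0,"tx":0,"ty":0,"tz":5.7,"fingers":0.5},{"ax":0,"ay":0,"az":0,"tx":0,"ty":0,"tz":5.7,"fingers":0.5},{"ax":0,"ay":0,"az":0,"tx":0,"ty":0,"tz":5.7,"fingers":0.5},{"ax":0,"ay":0,"az":0,"tx":0,"ty":0,"tz":5.7,"fingers":0.5},{"ax":0,"ay":0,"az":0,"tx":0,"ty":0,"tz":5.7,"fingers":0.5},{"ax":0,"ay":0,"az":0,"tx":0,"ty":0,"tz":5.7,"fingers":0.5},{"ax":0,"ay":0,"az":0,"tx":0,"ty":0,"tz":5.7,"fingers":0.5}]'; cat >> h.py <<'E'
def peel(ths):
    """rows for turning the tool about the core's far top edge (tab end up)"""
    o=r.get_obs();R0=Ro.from_quat(o['tool_rot']);p=o['eef_pos']
    a=np.radians(175.56);yc=np.array([np.cos(a),np.sin(a),0]);xc=np.array([yc[1],-yc[0],0])
    piv=np.array([.5367,-.0278,.051])-yc*.086
    for th in ths:
        Q=Ro.from_rotvec(xc*th)
        print(th,'turn',(R0.inv()*Q*R0).as_rotvec(degrees=True).round(2),'shift',(R0.inv().apply(piv+Q.apply(p-piv)-p)*100).round(2),'end',piv+Q.apply(p-piv))
E
python3 -c "
from h import *
o=r.get_obs();print(o['eef_pos'],o['force'],o['finger_gap'],o['moment'])
peel([.04,.08,.12,.16,.20,.24])"
```

```text
time_s: 13.6
eef_pos: [0.4545, -0.0556, 0.0615]
tool_rot: [0.04, 0.999, -0.0, 0.0]
force: [-1.2, -0.0, 9.1]
finger_gap: 0.109
grip_force: 30.0
[ 0.45445838 -0.05556053  0.06145738] [-1.21317806 -0.02492597  9.08260448] 0.10875958298440876 [0.00374946 0.1842711  0.02081512]
0.04 turn [ 0.    2.29 -0.  ] shift [-0.06 -0.   -0.66] end [ 0.45500757 -0.05560317  0.06808107]
0.08 turn [ 0.01  4.58 -0.  ] shift [-0.14 -0.   -1.32] end [ 0.4558204  -0.05566629  0.07467744]
0.12 turn [ 0.01  6.88 -0.  ] shift [-0.25 -0.   -1.98] end [ 0.45689558 -0.05574977  0.08123593]
0.16 turn [ 0.01  9.17 -0.  ] shift [-0.38  0.   -2.63] end [ 0.45823138 -0.05585349  0.08774605]
0.2 turn [ 0.02 11.46 -0.  ] shift [-0.54  0.   -3.27] end [ 0.45982566 -0.05597729  0.09419738]
0.24 turn [ 0.02 13.75 -0.  ] shift [-0.73  0.   -3.91] end [ 0.46167588 -0.05612095  0.10057961]
```

The tab is gripped (9.9 mm gap, 30 N). I'll turn the cover about the core's far top edge.

```bash
python3 -m creep '[{"ax":0,"ay":1.15,"az":0,"tx":-0.03,"ty":0,"tz":-0.33,"fingers":0.5},{"ax":0,"ay":2.3,"az":0,"tx":-0.06,"ty":0,"tz":-0.66,"fingers":0.5},{"ax":0,"ay":3.4,"az":0,"tx":-0.1,"ty":0,"tz":-0.99,"fingers":0.5},{"ax":0,"ay":4.6,"az":0,"tx":-0.14,"ty":0,"tz":-1.32,"fingers":0.5},{"ax":0,"ay":5.7,"az":0,"tx":-0.19,"ty":0,"tz":-1.65,"fingers":0.5},{"ax":0,"ay":6.9,"az":0,"tx":-0.25,"ty":0,"tz":-1.98,"fingers":0.5},{"ax":0,"ay":8,"az":0,"tx":-0.31,"ty":0,"tz":-2.3,"fingers":0.5},{"ax":0,"ay":9.2,"az":0,"tx":-0.38,"ty":0,"tz":-2.63,"fingers":0.5},{"ax":0,"ay":10.3,"az":0,"tx":-0.46,"ty":0,"tz":-2.95,"fingers":0.5},{"ax":0,"ay":10.3,"az":0,"tx":-0.46,"ty":0,"tz":-2.95,"fingers":0.5},{"ax":0,"ay":10.3,"az":0,"tx":-0.46,"ty":0,"tz":-2.95,"fingers":0.5},{"ax":0,"ay":10.3,"az":0,"tx":-0.46,"ty":0,"tz":-2.95,"fingers":0.5}]'; python3 -c "
from h import *
o=r.get_obs();print(o['eef_pos'],o['force'],o['finger_gap'],o['moment'])
im,d=shot('side');cv2.imwrite('pics/s3.png',cv2.resize(im[190:290,220:380],None,fx=4,fy=4)[:,:,::-1])"
```

```text
time_s: 14.8
eef_pos: [0.4591, -0.0559, 0.0905]
tool_rot: [0.039, 0.995, 0.003, -0.089]
force: [2.2, -0.5, 1.9]
finger_gap: 0.109
grip_force: 30.0
[ 0.4591261  -0.05593094  0.09050736] [ 2.21521884 -0.48994471  1.89657213] 0.10866512700873313 [-0.1602408  -0.86464496  0.02877322]
```

View pics/s3.png

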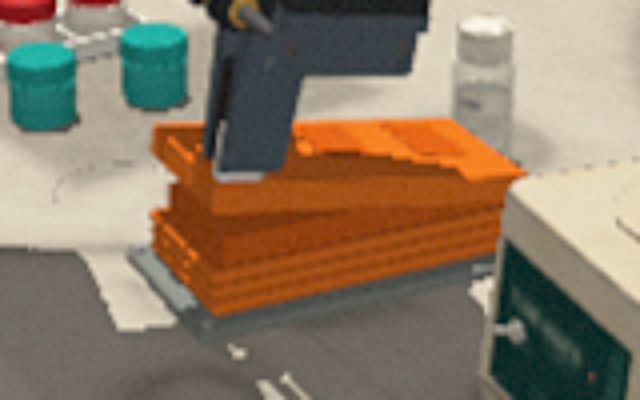

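The cover's tab end is raised at picture (200,150), with its far corner still down on the stack at (510,180). Turning the rest of the way, then lifting.

```bash
python3 -c "
from h import *
peel([.07])
R0=Ro.from_quat(r.get_obs()['tool_rot']);print(R0.inv().apply([0,0,10]))"
```

```text
0.07 turn [0.01 4.01 0.  ] shift [-0.11  0.   -1.16] end [ 0.46220146 -0.05614624  0.10166578]
[ 1.77502354e+00 -9.23661586e-04 -9.84120372e+00]
```

```bash
python3 -m creep '[{"ax":0,"ay":1.3,"az":0,"tx":-0.03,"ty":0,"tz":-0.4,"fingers":0.5},{"ax":0,"ay":2.7,"az":0,"tx":-0.07,"ty":0,"tz":-0.8,"fingers":0.5},{"ax":0,"ay":4,"az":0,"tx":-0.1,"ty":0,"tz":-1.16,"fingers":0.5},{"ax":0,"ay":4,"az":0,"tx":-0.1,"ty":0,"tz":-1.16,"fingers":0.5},{"ax":0,"ay":4,"az":0,"tx":0.1,"ty":0,"tz":-2.2,"fingers":0.5},{"ax":0,"ay":4,"az":0,"tx":0.25,"ty":0,"tz":-3.2,"fingers":0.5},{"ax":0,"ay":4,"az":0,"tx":0.6,"ty":0,"tz":-5.1,"fingers":0.5},{"ax":0,"ay":4,"az":0,"tx":1,"ty":0,"tz":-7.1,"fingers":0.5},{"ax":0,"ay":4,"az":0,"tx":1.4,"ty":0,"tz":-9.2,"fingers":0.5},{"ax":0,"ay":4,"az":0,"tx":1.9,"ty":0,"tz":-12,"fingers":0.5},{"ax":0,"ay":4,"az":0,"tx":2.4,"ty":0,"tz":-14.9,"fingers":0.5},{"ax":0,"ay":4,"az":0,"tx":2.4,"ty":0,"tz":-14.9,"fingers":0.5}]'; cat >> h.py <<'E'
def cover(d,im,zmin=.08):
    for c,a,m in blobs(im,(5,150,60),(20,255,255),300):
        v,u=np.nonzero(m);w=world('top',d,u,v);w=w[w[:,2]>zmin]
        if len(w)<200: continue
        A=np.c_[w[:,:2],np.ones(len(w))]
        for _ in range(5):
            k=np.linalg.lstsq(A,w[:,2],rcond=None)[0];g=abs(A@k-w[:,2])<.004;A=A[g];w=w[g]
        print('cover n',len(w),'slope',k[:2].round(3),'mean',w.mean(0).round(4),cv2.minAreaRect((w[:,:2]*1000).astype(np.float32)))
E
python3 -c "
from h import *
im,d=shot('top');cover(d,im)
p=r.get_obs()['eef_pos'];go(p,85.56)"
```

```text
time_s: 16.05
eef_pos: [0.4631, -0.0563, 0.2452]
tool_rot: [0.039, 0.992, 0.004, -0.121]
force: [-0.2, -0.5, -1.7]
finger_gap: 0.108
grip_force: 30.0
cover n 152 slope [-0.243  0.414] mean [ 0.564  -0.0294  0.2139] ((538.8964233398438, -30.568187713623047), (186.99888610839844, 15.131719589233398), 2.1593611240386963)
t 16.1 pos [ 0.4623 -0.0562  0.2433] gap 0.109 F [ 0.1 -0.  -1.5] j [-0.22  0.37  1.5  -0.04  1.51 -1.71]
shift cm [0. 0. 0.] turn deg [ -0.02 -14.06  -0.1 ]
```

```bash
python3 -c "
from h import *
go([.4313,.2942,.22],94.5)"
```

```text
t 16.1 pos [ 0.4623 -0.0562  0.2433] gap 0.109 F [ 0.1 -0.  -1.5] j [-0.22  0.37  1.5  -0.04  1.51 -1.71]
shift cm [ 5.13 34.69  3.67] turn deg [  1.08 -14.04  -9.  ]
```

```bash
python3 -m creep '[{"ax":0.1,"ay":-3,"az":-1,"tx":0.3,"ty":1,"tz":0.2,"fingers":0.5},{"ax":0.3,"ay":-6,"az":-3,"tx":0.7,"ty":4,"tz":0.4,"fingers":0.5},{"ax":0.5,"ay":-9,"az":-5,"tx":1.2,"ty":7.5,"tz":0.8,"fingers":0.5},{"ax":0.8,"ay":-12,"az":-7,"tx":1.7,"ty":11,"tz":1.2,"fingers":0.5},{"ax":1.1,"ay":-14,"az":-9,"tx":2.2,"ty":15,"tz":1.6,"fingers":0.5},{"ax":1.1,"ay":-14,"az":-9,"tx":2.8,"ty":19,"tz":2,"fingers":0.5},{"ax":1.1,"ay":-14,"az":-9,"tx":3.4,"ty":23,"tz":2.4,"fingers":0.5},{"ax":1.1,"ay":-14,"az":-9,"tx":4,"ty":27,"tz":2.8,"fingers":0.5},{"ax":1.1,"ay":-14,"az":-9,"tx":4.5,"ty":30.5,"tz":3.2,"fingers":0.5},{"ax":1.1,"ay":-14,"az":-9,"tx":4.9,"ty":33,"tz":3.5,"fingers":0.5},{"ax":1.1,"ay":-14,"az":-9,"tx":5.1,"ty":34.7,"tz":3.7,"fingers":0.5},{"ax":1.1,"ay":-14,"az":-9,"tx":5.1,"ty":34.7,"tz":3.7,"fingers":0.5}]'; python3 -m creep '[{"ax":0,"ay":0,"az":0,"tx":0,"ty":0,"tz":0.5,"fingers":0.5},{"ax":0,"ay":0,"az":0,"tx":0,"ty":0,"tz":0.5,"fingers":0.5},{"ax":0,"ay":0,"az":0,"tx":0,"ty":0,"tz":0.5,"fingers":0.5}]' ; python3 -c "
from h import *
im,d=shot('top');cover(d,im);a=im[100:300,130:290]
im,d=shot('side');b=im[100:260,120:340]
cv2.imwrite('pics/f1.png',np.hstack([cv2.resize(a,(320,400)),cv2.resize(b,(480,400))])[:,:,::-1])
go([.4313,.2942,.174],94.5)"
```

```text
time_s: 17.3
eef_pos: [0.4298, 0.2958, 0.2172]
tool_rot: [-0.04, 0.999, 0.0, -0.003]
force: [-0.3, -0.5, -1.7]
finger_gap: 0.108
grip_force: 30.0
time_s: 17.6
eef_pos: [0.4307, 0.2935, 0.2128]
tool_rot: [-0.039, 0.999, 0.0, -0.003]
force: [0.9, -0.4, -1.4]
finger_gap: 0.108
grip_force: 30.0
cover n 54 slope [-0.969 -0.6  ] mean [0.5792 0.3407 0.2051] ((579.3284912109375, 339.6792297363281), (4.787145614624023, 89.70342254638672), 31.478191375732422)
t 17.7 pos [0.431  0.2939 0.2131] gap 0.108 F [ 0.3 -0.8 -0.3] j [ 0.48  0.35  1.6   0.    1.2  -1.17]
shift cm [-0.05  0.03  3.91] turn deg [ 0.05 -0.26 -0.05]
```

View pics/f1.png

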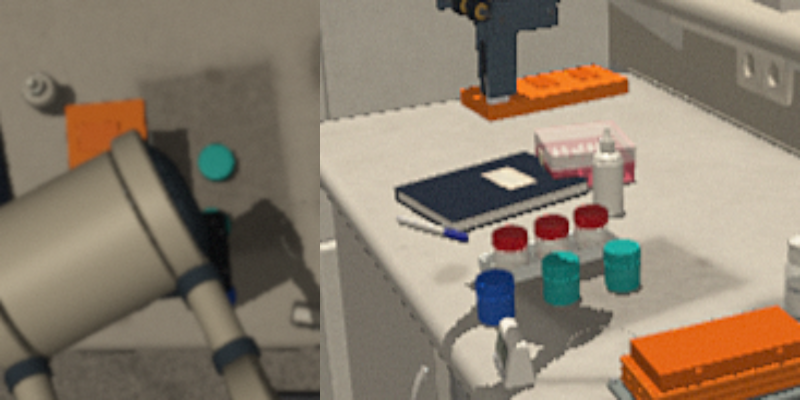

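The cover is level over the row (right panel (545,90), left panel (105,130)) and the jars are undisturbed. Lowering to about 10 cm above the caps and settling.

```bash
python3 -m creep '[{"ax":0,"ay":0,"az":0,"tx":0,"ty":0,"tz":0.8,"fingers":0.5},{"ax":0,"ay":0,"az":0,"tx":0,"ty":0,"tz":1.8,"fingers":0.5},{"ax":0,"ay":0,"az":0,"tx":0,"ty":0,"tz":2.8,"fingers":0.5},{"ax":0,"ay":0,"az":0,"tx":0,"ty":0,"tz":3.5,"fingers":0.5},{"ax":0,"ay":0,"az":0,"tx":0,"ty":0,"tz":3.9,"fingers":0.5},{"ax":0,"ay":0,"az":0,"tx":0,"ty":0,"tz":3.9,"fingers":0.5},{"ax":0,"ay":0,"az":0,"tx":0,"ty":0,"tz":3.9,"fingers":0.5},{"ax":0,"ay":0,"az":0,"tx":0,"ty":0,"tz":3.9,"fingers":0.5},{"ax":0,"ay":0,"az":0,"tx":0,"ty":0,"tz":3.9,"fingers":0.5},{"ax":0,"ay":0,"az":0,"tx":0,"ty":0,"tz":3.9,"fingers":0.5}]'; python3 -c "
from h import *
im,d=shot('side');b=im[100:260,120:340];cv2.imwrite('pics/f2.png',cv2.resize(b,(660,480))[:,:,::-1])
for c,a,m in blobs(im,(5,150,60),(20,255,255),150):
    v,u=np.nonzero(m);w=world('side',d,u,v);w=w[(w[:,2]>.1)&(w[:,1]>.2)]
    if len(w)>100:
        print(c,len(w),np.percentile(w,[2,98],axis=0).round(3)); t=w[w[:,2]>np.percentile(w[:,2],60)];print(cv2.minAreaRect((w[:,:2]*1000).astype(np.float32)))
print(r.get_obs()['dq'])"
```

```text
time_s: 18.7
eef_pos: [0.4307, 0.2945, 0.1743]
tool_rot: [-0.039, 0.999, 0.0, -0.002]
force: [0.0, -0.1, 0.0]
finger_gap: 0.104
grip_force: 30.0
[225.55710956 150.20745921] 845 [[0.412 0.285 0.152]
 [0.598 0.365 0.17 ]]
((539.01806640625, 341.4062805175781), (270.8089294433594, 123.51410675048828), 17.804264068603516)
[-6.53869619e-04 -2.16120432e-04  7.02272443e-04  3.26735004e-04
 -3.08800990e-04  7.30462296e-05]
```

View pics/f2.png

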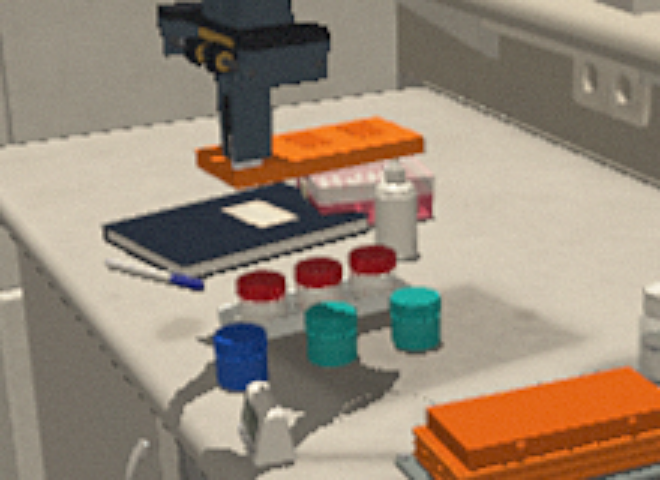

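The cover is level at (310,150), clear above the three upright caps at (261,285), (319,271) and (373,260). Depth puts its centre near (0.505, 0.33), z 0.152–0.170, so I'm handing in.

```bash
python3 -c "
from h import *
print(r.hand_in())"
```

```text
the job is handed in; nothing more can be done
None
```

I handed the job in at about 19 s: all three jars stand upright in the tray, and the cover, peeled tab end first, is held still and level by its tab about 10 cm above the caps; the judge's verdict was not shown.

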